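Close up the vial sampler and start it

ROBOT

A 6-joint arm with a two-finger parallel gripper is mounted at the origin on the work surface. World frame = base frame: x ahead of the robot, y to its left, z up, the work surface at z = 0. Lengths are in m, angles in rad, forces in N, time in s.
With the tool pointing down it reaches from about 0.25 to 0.725 m from the base axis. Payload 4 kg.
Tool frame: the origin (TCP) lies at the very end of the fingers, on their centre line; the grasp point (between the pads) lies 19 mm behind it (tcp_to_grasp is the distance from the TCP to the grasp point, in m); z points along the fingers, y is the line along which they close (so a half turn about z gives the same grasp; the last joint's range is limited). The gripper opens to 85 mm and grips with 20 to 120 N. Pads are 22 mm wide; open, the fingers measure 114 mm over their backs; the gripper's body (76 mm by 85 mm) begins 54 mm behind the grasp point. The pads swing forward as they close: fully open they stand 13 mm farther back than shut.
Start: joints at [1.317, 0.241, 0.005, 1.335, 0, 1.571], TCP at [0.126, 0.484, 0.208] pointing down, gripper open.
Joint ranges: [-2.72, 2.72], [-1.05, 1.87], [-1.09, 1.28], [-1.99, 2.15], [-1.42, 1.44], [-3.14, 3.14]. Speed limits (rad/s): [2.79, 2.79, 3.14, 3.14, 3.14, 3.14].

INTERFACE

Orientations are given as a rotation vector (axis times angle).
In Python, from station import state, capture, get_calibration, hand_in, cut_out, tcp_to_grasp gives the robot as it stands.
- The arm moves only by the shell command python3 -m pendant 'ROWS' [FORCE]. ROWS is JSON, a list of rows, each a list of 7 numbers: the gripper command: -1 is fully open, 1 is shut, values between are in proportion, then the shift along the tool's x, y, z in cm, then the turn, a rotation vector about the tool's x, y, z in degrees. A call has 1 to 20 rows; each row is the pose to reach, as a shift and turn from the pose commanded when the call began, along the tool's axes at that moment; what a row does not reach only later rows make up. A row lasts 1/12 s, in which the tool goes at most 41.7 mm and 7.16 degrees, less where a joint would pass 70% of its speed; a pose out of reach is approached as far as the arm can. A call with a gripper value outside its range is refused whole. The fingers move at their own pace and stop on an object; FORCE is the grip in N (left out, the last holds). Time passes only in rows, so rows that repeat a pose let the fingers close. It gives the time, the measured TCP pose, the force, the opening and the grip force at its end, in the units of the state.
- state(): the state, without advancing time (a new reading comes with each control period).
- capture(name): name is "side" or "top" or "wrist"; returns (picture, depth): 480x640x3 uint8, red, green, blue; 480x640 float32, m along the optical axis (not along the pixel's ray), 0 where there is no reading.
- get_calibration(name): a dict with "fovy" (degrees; the focal length in pixels is half the picture's height over the tangent of half this angle, whatever the lens; pixels are square), "cx", "cy" (the principal point, pixels), "extrinsics" (4x4, takes a point from camera to world coordinates). Camera axes: x right, y down, z forward; pixel columns grow to the right and rows downward; lengths in m; the calibration is good to about 2 mm. A picture is of the moment at which its call begins: read the wrist's pose just before it. get_calibration takes no time and is no camera call; for the wrist camera it gives the pose at the moment of the call.
- hand_in(): hands the job in; it is judged then, once.
Trained networks look in the newest picture that a camera, given by its name, has taken for a name from the list of things; names that differ only in an ending like _2 or _b are one class to them, and where a whole thing is asked for, a point or a joint stands for the part that bears it (a point fixed in the world has none). Each returns a list of dicts, best first, with "conf" (0 to 1); they miss things now and then, are a little off and sometimes report something else, mostly with a low value. They report only what shows in the picture. A call takes as long as a camera call. They do not tell look-alikes from the thing itself.
- cut_out(camera, label): "pixels" (480x640 bool, what is visible of it) and "position" ([row, column] in pixels, amid what is visible of it).
The state is a dict: "t": time; "joint_positions": joint angles; "qvel": joint speeds; "joint_torque": joint torques, N m; "position": TCP position; "orientation": TCP orientation; "contact_force": force on the tool from outside, world axes, zero at the start; "ft_torque": the same for the moment, N m; "gripper_width": finger opening in m; "grasp_force": force on a finger pad.
Only numpy, scipy, OpenCV 4.12 (cv2) and the standard library are available. Lean on these libraries where they do the work, as an engineer would, in place of code of your own. Each camera call takes 0.05 s, during which the arm holds its last target. There are 200 camera calls.

TASK

Get the vial sampler on the bench going: with the fingertips, push its drawer fully shut without toppling the vial that stands in it, and push the raised blue hood fully down. Only when both are shut, press the green start button all the way in and let it go. Do not touch or lift the vial, and leave the bottles and the jar where they stand.

Things in the scene. Friction and masses are not known exactly. Their poses are not given: they have to be found in the camera images.
- sampler: White and grey bench instrument, 200 (own x) x 300 (own y) x 105 mm high, fixed. Origin: centre of its underside, on the bench. Own x points from front to back (away from the robot at yaw 0), y to its left, z up; turned up to 0.25 rad. Left part (own y -40 to 140 mm): drawer in front, hood on top. Right part (y -150 to -50): grey control column, green button on top.
- drawer (a joint): How far the drawer is out, in m along the sampler's own -x: 0 is shut (stops there), 0.11 the end stop. Starts 0.055 to 0.09 out. About 1.5 N of friction, no spring; it stays where it is left.
- drawer_face (a point): Centre of the outer face of the drawer's grey front, facing the sampler's own -x: a flat plate 180 mm wide (own y), 12 mm thick, from 15 to 91 mm above the bench (this point: 53), no handle. When shut this point is at the sampler's own x -112, y +50 mm, 12 mm in front of its body. Behind the plate is a white open tray 28 mm deep.
- hood (a joint): Opening angle of the blue hood in rad: 0 is shut (lying flat, stops there), 1.3 fully up. Starts at 0.5 to 1.05. A stiff hinge, 0.25 N m of friction: it stays at any angle and must be pushed all the way.
- hood_hinge (a point): Middle of the hood's hinge line, at own x +68, y +50, z +108 mm of the sampler. The line runs along the sampler's own y; the hood opens upward, its free edge swinging up and back.
- hood_edge (a point): Middle of the hood's free (front) edge on its outer (upper) face. The hood is a flat plate 135 mm long from the hinge line to this edge and 170 mm wide; its outer face lies 10 mm outside the hinge line (measured square to the plate). When shut the outer face is 118 mm above the bench.
- start (a joint): Travel of the green start button in m, downwards: 0 out, 0.006 fully in. A spring pushes it out again; fully in takes 5 N.
- start_top (a point): Centre of the top face of the green round start button (diameter 30 mm), on top of the control column, facing up; pressed straight down.
- vial: Amber glass vial with white cap, 24 mm diameter, 55 mm tall, 25 g, standing loose on the floor of the drawer's tray (22 mm above the bench) just behind the drawer front. Origin: centre of its underside, z up along its axis.
- amber_bottle: Bystander: amber bottle with white cap, 64 mm diameter, 150 mm tall, loose on the bench beside the sampler. Origin: centre of its underside.
- wash_bottle: Bystander: white bottle with blue cap, 60 mm diameter, 140 mm tall, loose on the bench. Origin: centre of its underside.
- jar: Bystander: glass jar with black cap, 60 mm diameter, 75 mm tall, loose on the bench. Origin: centre of its underside.
Things that resemble listed ones, but are neither listed nor needed, are in the scene too. Of the things shaped like the vial, the amber one is meant.

How it is judged:
On the way, in this order (a step that is already met when the one before it is completed fails the run):
1. the drawer and the hood are both fully shut (value of joint drawer below 0.004 m and value of joint hood below 0.04 rad), for 0.2 s.
2. the start button is pressed in (value of joint start above 0.0042 m), for 0.05 s.
At the end, for the whole second after the job is handed in: The drawer is shut to within 4 mm, the hood to within 0.04 rad, the button is out again (within 2 mm), the vial stands upright (within 0.2 rad) and at rest on the drawer's floor, and the two bottles and the jar stand upright within 20 mm of where they were (all of step 1 and value of joint start below 0.002 m and angle between each of vial, amber_bottle, wash_bottle, jar's own z axis and vertical below 0.2 rad and z of vial in the frame of sampler between 0.015 and 0.03 m and linear speed of vial below 0.02 m/s and distance of each of amber_bottle, wash_bottle, jar from where it was at the start of the episode below 0.02 m); the robot touches nothing.
It fails at once if the start button is pressed while the drawer or the hood is not shut (value of joint start above 0.003 m and (value of joint drawer above 0.006 m or value of joint hood above 0.06 rad)).
It fails at once if the vial is toppled (angle between vial's own z axis and vertical above 0.6 rad).
It fails at once if the vial is lifted (z of vial in the frame of sampler above 0.035 m).
It fails at once if the robot touches the vial (contact force between any of the arm, the fingers and vial above 0.3 N).
It fails at once if a bottle or the jar is moved, lifted or knocked over (distance of any of amber_bottle, wash_bottle, jar from where it was at the start of the episode above 0.03 m or angle between any of amber_bottle, wash_bottle, jar's own z axis and vertical above 0.4 rad).
It also fails if it takes over 51 s, if anything falls off the work surface, if the arm or the gripper's body presses on something with over 40 N, if the wrist force passes 120 N, or if a joint passes its speed limit or range.

## Working session

There is one attempt and no reset: what is moved stays moved. The work goes in short steps, Python scripts to look and compute and a shell command to move; the robot and the scene stay as the last step left them, time stands still between calls to the robot, and variables do not carry over. Pictures are saved under pics/ and viewed, at most 10 in all, crops included, and the job is handed in when it is done.

```bash
mkdir -p pics; cat > h.py <<'E'
import numpy as np, cv2
from station import *
def cloud(name,depth,cal=None):
    c=cal or get_calibration(name); f=240/np.tan(np.radians(c['fovy'])/2)
    v,u=np.mgrid[0:480,0:640]
    P=np.stack([(u-c['cx'])/f*depth,(v-c['cy'])/f*depth,depth],-1)
    E=np.array(c['extrinsics']); return P@E[:3,:3].T+E[:3,3]
def save(n,p): cv2.imwrite('pics/'+n+'.png',p[...,::-1])
E
python3 - <<'E'
from h import *
s=state();print(s['t'],s['position'],s['orientation'],s['gripper_width'])
ims=[]
for n in('side','top'):
    p,d=capture(n);np.savez(n+'.npz',p=p,d=d,W=cloud(n,d));save(n,p)
    W=cloud(n,d)
    for l in('sampler','drawer_face','hood_edge','start_top','vial','amber_bottle','wash_bottle','jar'):
        for r in cut_out(n,l)[:3]:
            m=r['pixels']&(d>0)
            print(n,l,round(r['conf'],2),np.round(r['position']),np.round(np.median(W[m],0),3),np.round(np.percentile(W[m],[2,98],axis=0),3).tolist())
E
```

```text
0.0 [0.12537574 0.48331412 0.20701631] [-0.39754462 -3.11605107  0.00327469] 0.08540452704304563
side sampler 0.77 [254. 260.] [0.654 0.095 0.105] [[0.523, -0.115, 0.014], [0.783, 0.175, 0.195]]
side drawer_face 0.58 [293. 327.] [0.556 0.095 0.024] [[0.515, -0.001, 0.02], [0.603, 0.173, 0.092]]
side hood_edge 0.6 [217. 222.] [0.699 0.083 0.165] [[0.65, -0.015, 0.106], [0.759, 0.154, 0.199]]
side start_top 0.76 [171. 299.] [ 0.625 -0.071  0.126] [[0.612, -0.089, 0.117], [0.639, -0.062, 0.129]]
side vial 0.97 [272. 325.] [0.56  0.073 0.061] [[0.55, 0.057, 0.023], [0.571, 0.077, 0.079]]
side vial 0.81 [328. 377.] [0.471 0.146 0.04 ] [[0.461, 0.13, 0.002], [0.482, 0.15, 0.057]]
side vial 0.66 [261. 426.] [0.406 0.011 0.038] [[0.395, -0.006, 0.001], [0.416, 0.015, 0.057]]
side amber_bottle 0.58 [359. 169.] [0.719 0.265 0.096] [[0.7, 0.233, 0.009], [0.751, 0.283, 0.151]]
side wash_bottle 0.77 [390. 321.] [0.528 0.271 0.093] [[0.503, 0.244, 0.01], [0.556, 0.285, 0.141]]
side wash_bottle 0.32 [272. 325.] [0.56  0.073 0.06 ] [[0.55, 0.057, 0.022], [0.571, 0.077, 0.079]]
side jar 0.7 [215. 382
[... 546 characters left out ...]
117], [0.639, -0.065, 0.129]]
top vial 0.68 [239. 296.] [0.56  0.063 0.076] [[0.551, 0.054, 0.058], [0.569, 0.073, 0.08]]
top vial 0.57 [300. 327.] [0.459 0.019 0.054] [[0.449, 0.011, 0.037], [0.468, 0.029, 0.058]]
top vial 0.51 [291. 254.] [0.473 0.135 0.053] [[0.461, 0.125, -0.0], [0.482, 0.147, 0.057]]
top amber_bottle 0.84 [141. 189.] [0.721 0.238 0.102] [[0.699, 0.218, 0.01], [0.756, 0.272, 0.151]]
top wash_bottle 0.92 [256. 185.] [0.531 0.242 0.096] [[0.503, 0.224, -0.0], [0.558, 0.281, 0.141]]
top wash_bottle 0.57 [240. 296.] [0.559 0.063 0.076] [[0.55, 0.053, 0.039], [0.569, 0.072, 0.08]]
top jar 0.86 [282. 381.] [ 0.488 -0.08   0.073] [[0.463, -0.107, 0.025], [0.515, -0.057, 0.077]]
```

View pics/top.png

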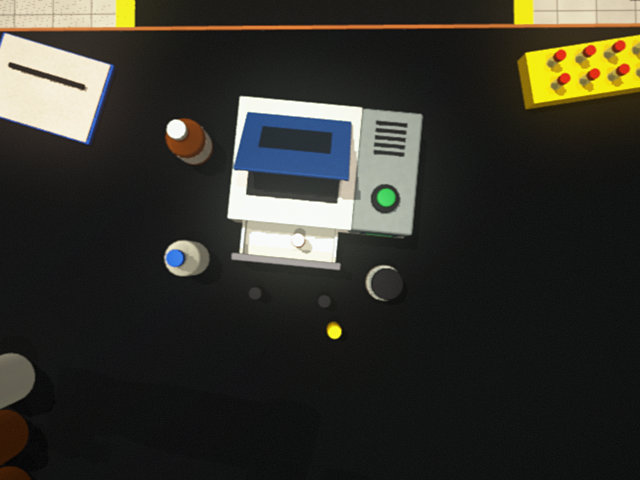

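View pics/side.png

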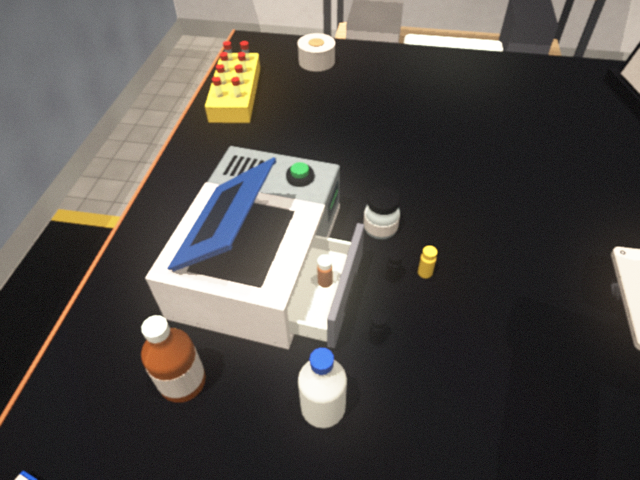

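The top view shows the raised hood (295,145), the drawer plate from (232,257) to (340,267), the vial in its tray (298,240) and the green button (386,197). Look-alikes are two dark vials at (254,293) and (324,301) and a yellow one at (334,331). The amber one in the tray, side view (325,272), is the one meant. Next I'll fit the sampler pose.

```bash
python3 - <<'E'
from h import *
z=np.load('top.npz');W=z['W'];p=z['p'].astype(int);S=np.load('side.npz');WS=S['W'];ps=S['p'].astype(int)
def b(W,lo,hi): return ((W>lo)&(W<hi)).all(-1)
for nm,W_,p_ in(('top',W,p),('side',WS,ps)):
    m=b(W_,[.48,-.06,.086],[.56,.2,.096]);Q=W_[m]
    l=np.polyfit(Q[:,1],Q[:,0],1);print(nm,'plate',m.sum(),'x=%.4f y+%.4f'%tuple(l),np.percentile(Q,[1,50,99],axis=0).round(4).tolist())
    m=(p_[...,2]>p_[...,0]+50)&b(W_,[.6,-.05,.1],[.8,.2,.25]);Q=W_[m];c=Q.mean(0);n=np.linalg.svd(Q-c,full_matrices=False)[2][2];n*=np.sign(n[2])
    print('hood',m.sum(),c.round(4),n.round(4),'ang',np.arccos(n[2]),'yaw',np.arctan2(-n[1],-n[0]),np.percentile(Q,[1,99],axis=0).round(3).tolist())
    m=(p_[...,1]>p_[...,0]+50)&(p_[...,1]>p_[...,2]+40)&b(W_,[.58,-.12,.12],[.67,-.04,.14]);Q=W_[m];print('btn',m.sum(),Q.mean(0).round(4),np.ptp(Q,axis=0).round(3),(Q.min(0)+Q.max(0))/2)
m=b(W,[.5,-.2,.095],[.9,.2,.112]);Q=W[m][:,:2].astype(np.float32)
r=cv2.minAreaRect(Q);print('body',r,cv2.boxPoints(r).round(3).tolist())
for i in(0,):
  m=b(W,[.37,-.05,.03],[.5,.2,.07]);n,lab,st,ce=cv2.connectedComponentsWithStats(m.astype(np.uint8))
  for k in range(1,n):
    if st[k,4]>15: print('small',W[lab==k].mean(0).round(3),W[lab==k].max(0).round(3),st[k,4])
q=p[215:285,220:410].astype(np.uint8);save('crop',cv2.resize(q,None,fx=4,fy=4))
E
```

```text
top plate 785 x=0.0996 y+0.5174 [[0.5122, -0.0049, 0.0865], [0.5255, 0.082, 0.0901], [0.5388, 0.1691, 0.0938]]
hood 4851 [0.6979 0.0654 0.1641] [ 0.616  -0.0612  0.7853] ang 0.6675677965935207 yaw 3.042498711693947 [[0.648, -0.018, 0.117], [0.76, 0.148, 0.199]]
btn 275 [ 0.6258 -0.0778  0.1258] [0.029 0.029 0.01 ] [ 0.62639425 -0.07812763  0.12574684]
side plate 879 x=0.1002 y+0.5170 [[0.5128, -0.0023, 0.0867], [0.5264, 0.0958, 0.0908], [0.5387, 0.173, 0.0931]]
hood 3129 [0.6967 0.0786 0.1669] [ 0.6157 -0.0605  0.7857] ang 0.6669861078277208 yaw 3.0435727797113037 [[0.648, -0.015, 0.119], [0.76, 0.153, 0.199]]
btn 210 [ 0.6262 -0.0735  0.126 ] [0.029 0.029 0.009] [ 0.62662976 -0.07564631  0.12457204]
body ((0.681148886680603, 0.01670774817466736), (0.30053263902664185, 0.20105692744255066), 84.25080108642578) [[0.5659999847412109, -0.12300000339746475], [0.765999972820282, -0.14300000667572021], [0.7960000038146973, 0.15600000321865082], [0.5960000157356262, 0.17599999904632568]]
small [0.472 0.135 0.051] [0.482 0.147 0.058] 154
small [0.459 0.019 0.052] [0.468 0.029 0.058] 149
small [0.407 0.002 0.051] [0.417 0.012 0.058] 158
```

View pics/crop.png

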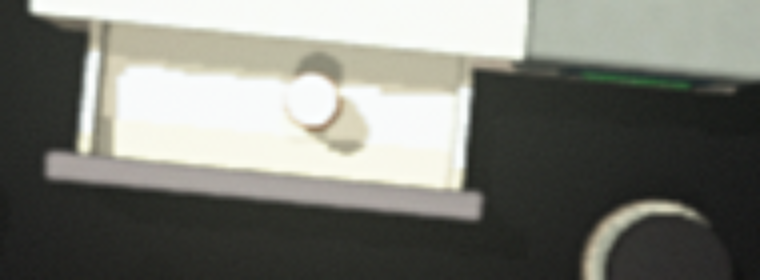

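Everything agrees on yaw ≈ -0.10: body, plate and hood normal. The sampler centre is (0.681, 0.017), the drawer about 55 mm out and the hood about 0.667 rad. The crop confirms the capped vial stands in the tray behind the plate, at crop (312,98). Now I'll compute the shifts.

```bash
cat >> h.py <<'E'
from scipy.spatial.transform import Rotation as R
C=np.array([.681,.0167,0]);X=np.array([.995,-.0998,0]);Y=np.array([.0998,.995,0])
def own(x,y,z): return C+X*x+Y*y+np.array([0,0,z])
def plan(*tg):
    s=state();A=R.from_rotvec(s['orientation']);G=R.from_matrix(np.stack([-X,Y,[0,0,-1]],1))
    q=np.array(s['position'])-C
    print('t',s['t'],'own now',np.round([q@X,q@Y,q[2]],4),'F',np.round(s['contact_force'],1),'turn',np.degrees((A.inv()*G).as_rotvec()).round(2))
    for t in tg: print(t,'cm',(A.inv().apply(own(*t)-s['position'])*100).round(2))
E
python3 -c "
from h import *
plan((-.193,.05,.19),(-.193,.05,.055))"
```

```text
t 0.9 own now [-0.5993  0.4095  0.2079] F [-0.3 -0.5  0.2] turn [ 0.    0.   -8.81]
(-0.193, 0.05, 0.19) cm [-45.66 -29.3    1.79]
(-0.193, 0.05, 0.055) cm [-45.66 -29.3   15.29]
```

```bash
python3 -m pendant '[[1,-5,-3,0,0,0,-2],[1,-9,-6,0,0,0,-4],[1,-12,-8,0.5,0,0,-6],[1,-15,-10,1,0,0,-8.8],[1,-18,-12,1,0,0,-8.8],[1,-21,-14,1,0,0,-8.8],[1,-24,-16,1.5,0,0,-8.8],[1,-27,-18,1.8,0,0,-8.8],[1,-30,-20,1.8,0,0,-8.8],[1,-33,-22,1.8,0,0,-8.8],[1,-36,-24,1.8,0,0,-8.8],[1,-39,-26,1.8,0,0,-8.8],[1,-42,-28,1.8,0,0,-8.8],[1,-44.5,-29,1.8,0,0,-8.8],[1,-45.7,-29.3,1.8,0,0,-8.8],[1,-45.7,-29.3,1.8,0,0,-8.8],[1,-45.7,-29.3,1.8,0,0,-8.8]]' 40; python3 -c "
from h import *
plan((-.193,.05,.055),(-.112-.011,.05,.055))
p,d=capture('top');save('t2',p[180:340,180:440].repeat(3,0).repeat(3,1))"
```

```text
t: 2.32
position: [0.494, 0.0857, 0.1895]
orientation: [-0.158, -3.136, -0.0]
contact_force: [-1.2, -0.2, -0.7]
gripper_width: 0.0004
grasp_force: 0.0
t 2.3167 own now [-0.1929  0.05    0.1895] F [-1.2 -0.2 -0.7] turn [ 0.01 -0.08 -0.06]
(-0.193, 0.05, 0.055) cm [-1.000e-02 -0.000e+00  1.345e+01]
(-0.123, 0.05, 0.055) cm [-7.01  0.   13.44]
```

View pics/t2.png

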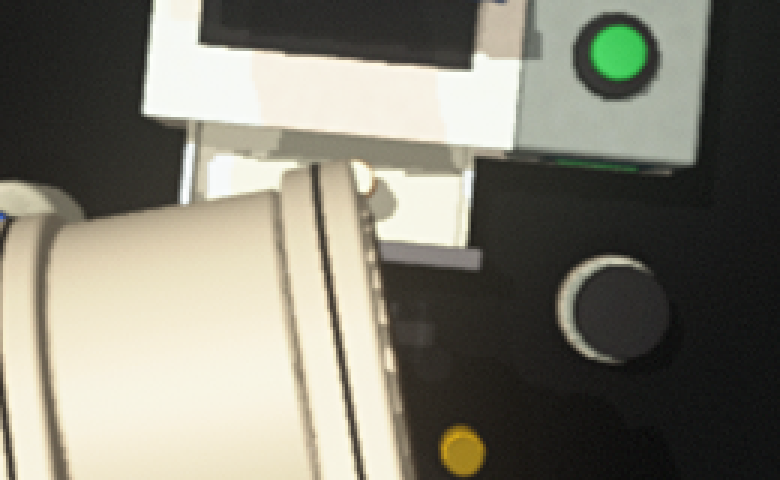

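The arm hides the plate's left part in this view. The jar and button are clear. The position is on plan (own -0.193, 0.050), so I'll descend in front of the plate.

```bash
python3 -m pendant '[[1,0,0,3,0,0,0],[1,0,0,6,0,0,0],[1,0,0,9,0,0,0],[1,0,0,11,0,0,0],[1,0,0,12.5,0,0,0],[1,0,0,13.4,0,0,0],[1,0,0,13.4,0,0,0],[1,-0.3,0,13.4,0,0,0],[1,-0.6,0,13.4,0,0,0],[1,-0.9,0,13.4,0,0,0],[1,-1.1,0,13.4,0,0,0],[1,-1.3,0,13.4,0,0,0],[1,-1.4,0,13.4,0,0,0],[1,-1.5,0,13.4,0,0,0],[1,-1.6,0,13.4,0,0,0],[1,-1.7,0,13.4,0,0,0],[1,-1.8,0,13.4,0,0,0]]'; python3 -c "
from h import *
plan((-.123,.05,.055))
p,d=capture('side');save('s2',p[150:350,200:440].repeat(3,0).repeat(3,1))"
```

```text
t: 3.78
position: [0.512, 0.0838, 0.0558]
orientation: [-0.157, -3.137, 0.0]
contact_force: [-3.0, 0.1, 1.1]
gripper_width: -0.0
grasp_force: 0.8
t 3.7833 own now [-0.1749  0.0499  0.0558] F [-3.   0.1  1.1] turn [-0.01 -0.04 -0.01]
(-0.123, 0.05, 0.055) cm [-5.19  0.01  0.08]
```

View pics/s2.png

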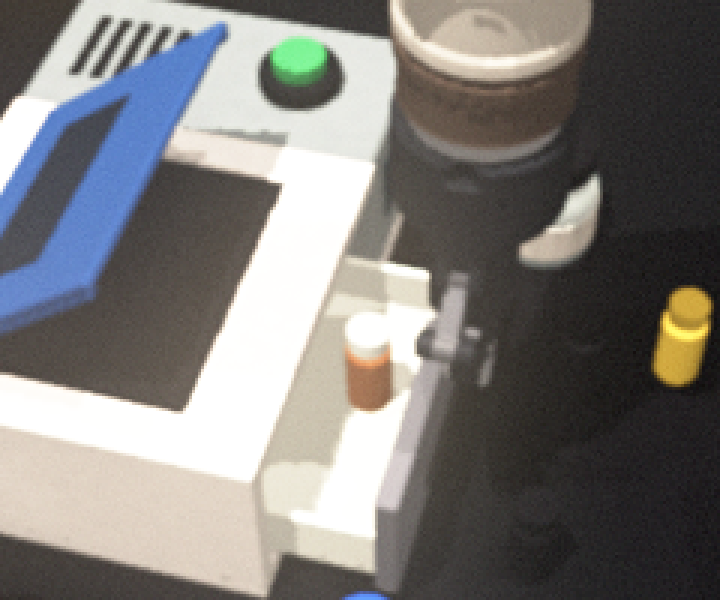

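The fingertips are on the plate at (450,340) and the vial stands upright at (368,360). I'll push slowly.

```bash
python3 -m pendant '[[1,-0.1,0,0,0,0,0],[1,-0.25,0,0,0,0,0],[1,-0.4,0,0,0,0,0],[1,-0.6,0,0,0,0,0],[1,-0.8,0,0,0,0,0],[1,-1,0,0,0,0,0],[1,-1.2,0,0,0,0,0],[1,-1.4,0,0,0,0,0],[1,-1.6,0,0,0,0,0],[1,-1.8,0,0,0,0,0],[1,-2,0,0,0,0,0],[1,-2.2,0,0,0,0,0],[1,-2.4,0,0,0,0,0],[1,-2.6,0,0,0,0,0],[1,-2.8,0,0,0,0,0],[1,-3,0,0,0,0,0],[1,-3.2,0,0,0,0,0],[1,-3.4,0,0,0,0,0],[1,-3.6,0,0,0,0,0],[1,-3.8,0,0,0,0,0]]'; python3 -c "
from h import *
plan((-.123,.05,.055))"
```

```text
t: 5.5
position: [0.5502, 0.08, 0.0559]
orientation: [-0.157, -3.138, -0.0]
contact_force: [-1.6, -0.0, -0.3]
gripper_width: -0.0
grasp_force: 0.8
t 5.5 own now [-0.1364  0.0499  0.0559] F [-1.6 -0.  -0.3] turn [ 0.   -0.   -0.01]
(-0.123, 0.05, 0.055) cm [-1.34  0.01  0.09]
```

```bash
python3 -m pendant '[[1,-0.1,0,0,0,0,0],[1,-0.25,0,0,0,0,0],[1,-0.4,0,0,0,0,0],[1,-0.55,0,0,0,0,0],[1,-0.7,0,0,0,0,0],[1,-0.8,0,0,0,0,0],[1,-0.9,0,0,0,0,0],[1,-1,0,0,0,0,0],[1,-1.1,0,0,0,0,0],[1,-1.2,0,0,0,0,0]]'; python3 -m pendant '[[1,-0.1,0,0,0,0,0],[1,-0.2,0,0,0,0,0],[1,-0.2,0,0,0,0,0]]';  python3 -c "
from h import *
plan((-.123,.05,.055))"
```

```text
t: 6.33
position: [0.5621, 0.0789, 0.0559]
orientation: [0.157, 3.138, 0.0]
contact_force: [-1.5, -0.8, -0.8]
gripper_width: 0.0004
grasp_force: 0.8
t: 6.58
position: [0.5636, 0.0787, 0.0559]
orientation: [-0.157, -3.137, -0.0]
contact_force: [-4.5, 0.4, 1.0]
gripper_width: 0.0
grasp_force: 1.6
t 6.5833 own now [-0.123   0.05    0.0559] F [-4.5  0.4  1. ] turn [ 0.01 -0.06 -0.01]
(-0.123, 0.05, 0.055) cm [-0.    0.    0.09]
```

```bash
python3 -m pendant '[[1,-0.1,0,0,0,0,0],[1,-0.2,0,0,0,0,0],[1,-0.2,0,0,0,0,0]]';  python3 -c "
from h import *
plan((-.123,.05,.055))"
```

```text
t: 6.83
position: [0.5635, 0.0787, 0.0559]
orientation: [-0.156, -3.133, -0.001]
contact_force: [-8.9, 0.6, 4.8]
gripper_width: 0.0
grasp_force: 4.2
t 6.8333 own now [-0.1231  0.05    0.0559] F [-8.9  0.6  4.8] turn [ 0.01 -0.26  0.01]
(-0.123, 0.05, 0.055) cm [-0.01  0.    0.09]
```

The drawer is at its stop. Backing off, rising, then over the hood.

```bash
python3 -m pendant '[[1,0.5,0,0,0,0,0],[1,1.5,0,-1,0,0,0],[1,2,0,-4,0,0,0],[1,2,0,-8,0,0,0],[1,2,0,-12,0,0,0],[1,2,0,-15,0,0,0],[1,0,0,-17,0,0,0],[1,-3,0,-17.5,0,0,0],[1,-6,0,-17.5,0,0,0],[1,-8.5,0,-17.5,0,0,0],[1,-10,0,-17.5,0,0,0],[1,-10.3,0,-17.5,0,0,0],[1,-10.3,0,-17.5,0,0,0],[1,-10.3,0,-17.5,0,0,0]]';  python3 -c "
from h import *
plan((-.02,.05,.2),(-.035,.05,.118))
p,d=capture('side');save('s3',p[100:350,150:440].repeat(2,0).repeat(2,1))"
```

```text
t: 8.0
position: [0.6683, 0.0682, 0.2308]
orientation: [0.157, 3.138, 0.0]
contact_force: [0.6, 0.3, 0.5]
gripper_width: 0.0002
grasp_force: 0.0
t 8.0 own now [-0.0178  0.05    0.2308] F [0.6 0.3 0.5] turn [ 0.    0.   -0.01]
(-0.02, 0.05, 0.2) cm [0.22 0.   3.08]
(-0.035, 0.05, 0.118) cm [ 1.72  0.   11.28]
```

View pics/s3.png

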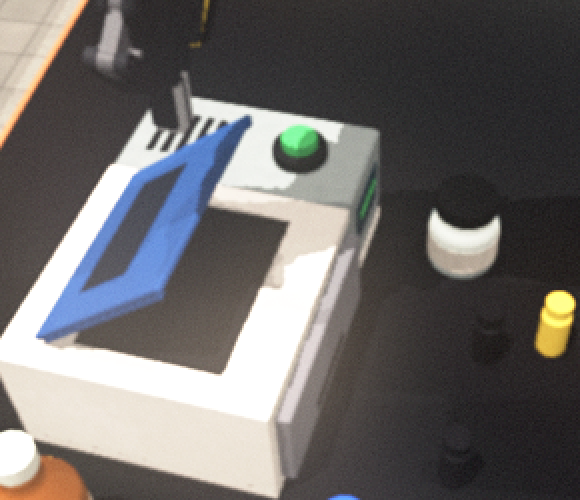

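The drawer shows shut and the finger is above the hood near its free edge. I'll push it down.

```bash
python3 -m pendant '[[1,0,0,1,0,0,0],[1,0,0,2,0,0,0],[1,0,0,3,0,0,0],[1,0.2,0,3.7,0,0,0],[1,0.4,0,4.4,0,0,0],[1,0.6,0,5.1,0,0,0],[1,0.8,0,5.8,0,0,0],[1,1,0,6.5,0,0,0],[1,1.2,0,7.2,0,0,0],[1,1.4,0,7.9,0,0,0],[1,1.5,0,8.6,0,0,0],[1,1.6,0,9.3,0,0,0],[1,1.7,0,9.9,0,0,0],[1,1.7,0,10.4,0,0,0],[1,1.7,0,10.8,0,0,0],[1,1.7,0,11.1,0,0,0],[1,1.7,0,11.3,0,0,0],[1,1.7,0,11.3,0,0,0]]';  python3 -c "
from h import *
plan((-.035,.05,.118))"
```

```text
t: 9.55
position: [0.6514, 0.0698, 0.1173]
orientation: [-0.157, -3.137, 0.0]
contact_force: [0.6, 0.8, 0.3]
gripper_width: -0.0001
grasp_force: 0.0
t 9.55 own now [-0.0348  0.0499  0.1173] F [0.6 0.8 0.3] turn [-0.01 -0.04 -0.02]
(-0.035, 0.05, 0.118) cm [ 0.02  0.01 -0.07]
```

```bash
python3 -m pendant '[[1,0,0,0.15,0,0,0],[1,0,0,0.3,0,0,0],[1,0,0,0.4,0,0,0],[1,0,0,0.4,0,0,0]]';  python3 -c "
from h import *
plan((-.035,.05,.118))"
```

```text
t: 9.88
position: [0.6515, 0.0699, 0.1138]
orientation: [-0.157, -3.138, -0.0]
contact_force: [-0.6, 0.2, 0.1]
gripper_width: 0.0001
grasp_force: 0.3
t 9.8833 own now [-0.0346  0.05    0.1138] F [-0.6  0.2  0.1] turn [ 0.   -0.   -0.01]
(-0.035, 0.05, 0.118) cm [ 0.04  0.   -0.42]
```

```bash
python3 -c "
from h import *
p,d=capture('side');save('s4',p[100:350,150:440].repeat(2,0).repeat(2,1));W=cloud('side',d)
p=p.astype(int)
m=(p[...,2]>p[...,0]+50)&((W>[.58,-.05,.1])&(W<[.8,.2,.25])).all(-1);Q=W[m];c=Q.mean(0);n=np.linalg.svd(Q-c,full_matrices=False)[2][2];print(m.sum(),c,n,np.percentile(Q,[1,99],axis=0))
"
```

```text
4376 [0.69255621 0.09506648 0.12912512] [ 0.17559188 -0.01060312  0.98440595] [[ 0.62066728 -0.01168774  0.1173698 ]
 [ 0.75673845  0.15622637  0.14118364]]
```

View pics/s4.png

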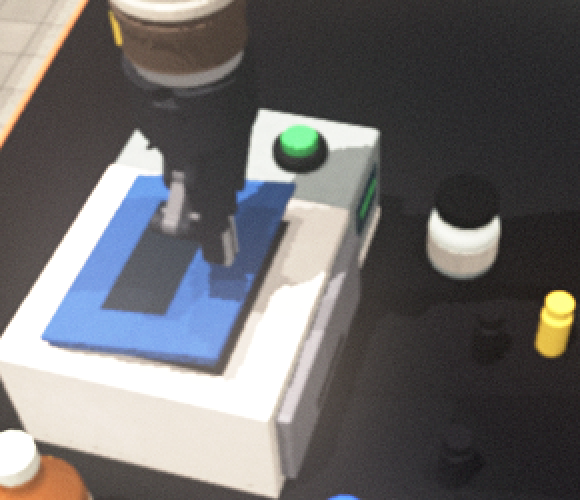

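```bash
python3 -c "
from h import *
c=get_calibration('side');E=np.linalg.inv(np.array(c['extrinsics']));f=240/np.tan(np.radians(c['fovy'])/2)
def pj(P):
  q=E[:3,:3]@P+E[:3,3];return np.array([q[0]/q[2]*f+c['cx'],q[1]/q[2]*f+c['cy']]).round(1),((q[:2]/q[2]*f+[c['cx']-150,c['cy']-100])*2).round()
s=state();P=np.array(s['position']);print(pj(P),pj(P+[0,0,.022]))
for x,z in((-.067,.142),(.06,.118)):
  for y in(-.035,.135): print(pj(own(x,y,z))[1])
p,d=capture('side');W=cloud('side',d)
q=W-C
ox=q@X;oy=q@Y
m=(abs(ox+.035)<.03)&(abs(oy-.05)<.04)&(W[...,2]>.1)&(W[...,2]<.24)&(p.max(-1)<110)&(p[...,2].astype(int)<p[...,0]+25)
for v,u in np.argwhere(m)[::25]: print((u-150)*2,(v-100)*2,ox[v,u].round(3),oy[v,u].round(3),W[v,u,2].round(3),p[v,u])
print(s['joint_torque'],s['contact_force'],s['ft_torque'])
" | head -60
```

```text
(array([262.3, 238.6]), array([225., 277.])) (array([260.6, 228.4]), array([221., 257.]))
[301. 178.]
[222. 355.]
[148. 172.]
[ 50. 337.]
242 138 -0.054 0.033 0.236 [54 53 55]
242 146 -0.053 0.033 0.229 [52 53 52]
240 150 -0.051 0.033 0.225 [52 54 52]
232 154 -0.05 0.044 0.231 [56 54 56]
238 158 -0.052 0.039 0.224 [54 54 57]
230 164 -0.049 0.046 0.223 [58 54 56]
236 168 -0.052 0.044 0.219 [56 55 56]
214 172 -0.049 0.07 0.239 [59 58 58]
226 174 -0.054 0.064 0.232 [59 60 60]
238 176 -0.051 0.041 0.209 [57 57 60]
210 180 -0.045 0.07 0.231 [63 63 63]
218 182 -0.05 0.069 0.23 [59 56 57]
224 184 -0.052 0.065 0.224 [56 56 57]
230 186 -0.047 0.046 0.204 [62 59 60]
238 188 -0.045 0.03 0.187 [56 56 65]
200 192 -0.045 0.085 0.234 [63 62 63]
204 194 -0.045 0.08 0.228 [60 60 61]
210 196 -0.045 0.073 0.22 [62 61 62]
216 198 -0.046 0.068 0.214 [61 59 59]
218 200 -0.048 0.069 0.213 [61 60 62]
222 202 -0.05 0.067 0.21 [65 64 65]
226 204 -0.051 0.064 0.205 [60 60 61]
230 206 -0.046 0.048 0.187 [58 57 59]
232 208 -0.046 0.045 0.183 [63 60 61]
202 212 -0.03 0.058 0.188 [62 60 61]
218 214 -0.044 0.064 0.
[... 366 characters left out ...]
 -0.01 0.048 0.131 [81 83 91]
208 254 -0.031 0.062 0.151 [81 77 80]
218 256 -0.039 0.064 0.153 [77 74 76]
264 258 -0.053 0.019 0.106 [74 74 82]
186 262 -0.011 0.059 0.134 [76 83 90]
178 266 -0.006 0.063 0.132 [87 90 99]
262 270 -0.056 0.031 0.107 [73 68 67]
256 276 -0.054 0.037 0.107 [81 80 85]
174 282 -0.01 0.078 0.132 [91 92 98]
166 288 -0.006 0.084 0.131 [ 94  95 104]
252 292 -0.056 0.052 0.106 [82 77 73]
250 300 -0.057 0.061 0.108 [86 79 74]
246 312 -0.058 0.071 0.107 [87 78 76]
238 326 -0.056 0.083 0.104 [94 87 84]
[-4.16665699e-02 -5.29610181e+01  2.48000371e+01 -3.79656174e-02
 -1.44081851e-02 -2.33973951e-04] [-0.07197196  0.78046126 -0.10888797] [-0.00523326  0.01004994  0.01603004]
```

```bash
python3 -c "
from h import *
c=get_calibration('side');E=np.linalg.inv(np.array(c['extrinsics']));f=240/np.tan(np.radians(c['fovy'])/2)
for dz in (0,.02):
  q=E[:3,:3]@np.array([.6683,.0682,.2308+dz])+E[:3,3];print(((q[:2]/q[2]*f+[c['cx']-150,c['cy']-100])*2).round())
"; python3 -m pendant '[[1,0,0,-2,0,0,0],[1,0,0,-4,0,0,0],[1,0,0,-5,0,0,0],[1,0,0,-5,0,0,0]]'; python3 -c "
from h import *
plan((-.05,.05,.15))
p,d=capture('side');save('s5',p[100:350,150:440].repeat(2,0).repeat(2,1));W=cloud('side',d)
p=p.astype(int)
m=(p[...,2]>p[...,0]+50)&((W>[.58,-.05,.1])&(W<[.8,.2,.25])).all(-1);Q=W[m];c=Q.mean(0);n=np.linalg.svd(Q-c,full_matrices=False)[2][2];print(m.sum(),c,n,np.percentile(Q,[1,99],axis=0))
c=get_calibration('side');E=np.linalg.inv(np.array(c['extrinsics']));f=240/np.tan(np.radians(c['fovy'])/2)
for dz in (0,.02):
  q=E[:3,:3]@(np.array(state()['position'])+[0,0,dz])+E[:3,3];print(((q[:2]/q[2]*f+[c['cx']-150,c['cy']-100])*2).round())
"
```

```text
[180. 151.]
[176. 127.]
t: 10.32
position: [0.6536, 0.07, 0.1672]
orientation: [0.157, 3.132, 0.001]
contact_force: [0.1, 0.2, -0.5]
gripper_width: 0.0004
grasp_force: 0.0
t 10.3167 own now [-0.0326  0.0503  0.1672] F [ 0.1  0.2 -0.5] turn [ 0.07  0.35 -0.01]
(-0.05, 0.05, 0.15) cm [ 1.75 -0.03  1.71]
5078 [0.68886449 0.08699804 0.12972654] [ 0.17656646 -0.01268737  0.98420695] [[ 0.62198839 -0.01221035  0.11743597]
 [ 0.75615691  0.15633691  0.14093757]]
[215. 228.]
[212. 207.]
```

View pics/s5.png

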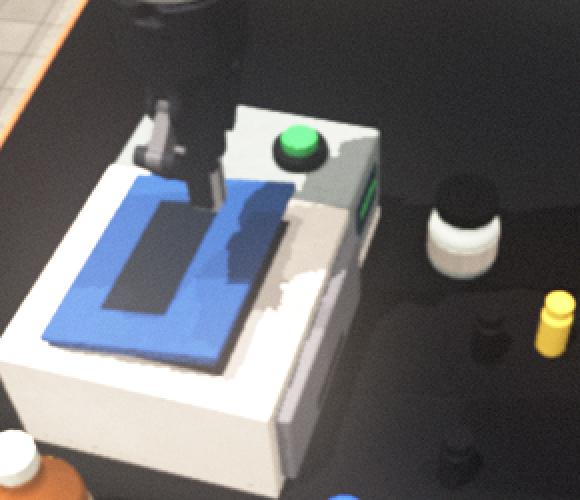

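The visible fingertip ends at (212,207), about 20 mm above the reported TCP. That explains why the hood stopped at 0.18 rad. The hood is unobstructed, so I'll keep pushing by feel, moving a little further towards its edge.

```bash
python3 -m pendant '[[1,0.3,0,2,0,0,0],[1,0.6,0,4,0,0,0],[1,0.8,0,5,0,0,0],[1,0.8,0,5.4,0,0,0],[1,0.8,0,5.8,0,0,0],[1,0.8,0,6.1,0,0,0],[1,0.8,0,6.4,0,0,0],[1,0.8,0,6.7,0,0,0],[1,0.8,0,6.7,0,0,0]]'; python3 -m pendant '[[1,0,0,0.15,0,0,0],[1,0,0,0.3,0,0,0],[1,0,0,0.3,0,0,0]]';python3 -m pendant '[[1,0,0,0.15,0,0,0],[1,0,0,0.3,0,0,0],[1,0,0,0.3,0,0,0]]'
```

```text
t: 11.12
position: [0.6439, 0.0706, 0.0967]
orientation: [0.157, 3.137, 0.0]
contact_force: [0.6, 0.1, -0.1]
gripper_width: 0.0004
grasp_force: 0.0
t: 11.37
position: [0.644, 0.0707, 0.0947]
orientation: [0.157, 3.136, 0.0]
contact_force: [-1.1, 0.3, 3.4]
gripper_width: -0.0003
grasp_force: 1.9
t: 11.62
position: [0.644, 0.0707, 0.0945]
orientation: [0.157, 3.135, 0.001]
contact_force: [-5.7, -0.8, 15.9]
gripper_width: -0.0004
grasp_force: 7.5
```

The hood is down on its stop (16 N). I'll lift off and verify both.

```bash
python3 -m pendant '[[1,0,0,-2,0,0,0],[1,0,0,-4.5,0,0,0],[1,0,0,-6,0,0,0],[1,0,-4,-6,0,0,0],[1,0,-8,-6,0,0,0],[1,0,-11,-6,0,0,0],[1,0,-13.5,-6,0,0,0],[1,0,-14.5,-6,0,0,0],[1,0,-14.8,-6,0,0,0],[1,0,-14.8,-6,0,0,0],[1,0,-14.8,-6,0,0,0]]'; python3 -c "
from h import *
plan((-.0454,-.0995,.11),(-.0454,-.0995,.1))
for n in ('side','top'):
  p,d=capture(n);W=cloud(n,d);save('v_'+n,p[100:350,150:440].repeat(2,0).repeat(2,1))
  p=p.astype(int)
  m=(p[...,2]>p[...,0]+50)&((W>[.58,-.05,.1])&(W<[.8,.2,.25])).all(-1);Q=W[m];c=Q.mean(0);v=np.linalg.svd(Q-c,full_matrices=False)[2][2];print(m.sum(),c,v,np.percentile(Q,[1,99],axis=0)[:,2])
  m=((W>[.48,-.06,.086])&(W<[.6,.2,.096])).all(-1);Q=W[m]-C;print('plate own x',np.percentile(Q@X,[2,50,98]),m.sum())
"
```

```text
t: 12.53
position: [0.629, -0.0755, 0.1507]
orientation: [-0.156, -3.138, -0.001]
contact_force: [-0.1, 0.3, 0.4]
gripper_width: -0.0002
grasp_force: 0.0
t 12.5333 own now [-0.0426 -0.097   0.1507] F [-0.1  0.3  0.4] turn [ 0.04 -0.    0.04]
(-0.0454, -0.0995, 0.11) cm [ 0.28 -0.25  4.07]
(-0.0454, -0.0995, 0.1) cm [ 0.28 -0.26  5.07]
6321 [0.68293659 0.08001785 0.11775915] [-0.0010156  -0.00262284 -0.99999604] [0.11372661 0.11999622]
plate own x [-0.11215549 -0.10604555 -0.09950959] 973
6564 [0.6833513  0.06697064 0.11710565] [ 1.51168008e-04 -1.25700506e-04 -9.99999981e-01] [0.11339872 0.1206897 ]
plate own x [-0.11207816 -0.10609177 -0.10006419] 823
```

View pics/v_side.png

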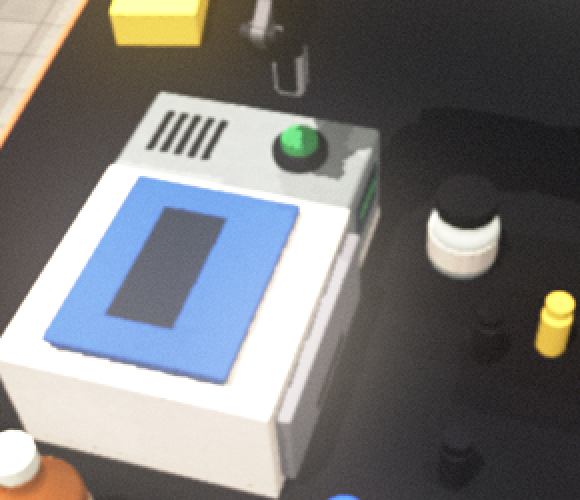

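Hood flat (tilt ≈ 0) and drawer face at own x -0.112: both shut. Jar and vials are unmoved. Pressing the button.

```bash
python3 -m pendant '[[1,0.2,-0.2,2,0,0,0],[1,0.3,-0.25,3.5,0,0,0],[1,0.3,-0.25,4.2,0,0,0],[1,0.3,-0.25,4.6,0,0,0],[1,0.3,-0.25,4.9,0,0,0],[1,0.3,-0.25,5.1,0,0,0],[1,0.3,-0.25,5.1,0,0,0],[1,0.3,-0.25,5.1,0,0,0]]'; python3 -m pendant '[[1,0,0,0.15,0,0,0],[1,0,0,0.3,0,0,0],[1,0,0,0.3,0,0,0]]'
```

```text
t: 13.3
position: [0.6262, -0.0784, 0.101]
orientation: [0.157, 3.136, 0.001]
contact_force: [-1.0, 1.0, 2.4]
gripper_width: 0.0003
grasp_force: 1.4
t: 13.55
position: [0.6264, -0.0787, 0.0977]
orientation: [0.157, 3.135, 0.001]
contact_force: [0.1, 1.6, 5.4]
gripper_width: 0.0004
grasp_force: 2.4
```

```bash
python3 -m pendant '[[1,0,0,0.15,0,0,0],[1,0,0,0.3,0,0,0],[1,0,0,0.3,0,0,0]]'; python3 -m pendant '[[1,0,0,0.1,0,0,0],[1,0,0,0.15,0,0,0],[1,0,0,0.15,0,0,0]]'
```

```text
t: 13.8
position: [0.6266, -0.0787, 0.0975]
orientation: [0.157, 3.133, 0.001]
contact_force: [-5.2, 3.0, 15.9]
gripper_width: -0.0002
grasp_force: 8.0
t: 14.05
position: [0.6267, -0.0787, 0.0974]
orientation: [0.157, 3.132, 0.0]
contact_force: [-6.9, 3.6, 21.4]
gripper_width: -0.0001
grasp_force: 10.8
```

The button is on its hard stop. I'll release it, retreat upward and check.

```bash
python3 -m pendant '[[1,0,0,-1.5,0,0,0],[1,0,0,-4,0,0,0],[1,0,0,-8,0,0,0],[1,0,0,-11,0,0,0],[1,3,0,-12,0,0,0],[1,6,0,-12,0,0,0],[1,9,0,-12,0,0,0],[1,9,0,-12,0,0,0],[1,9,0,-12,0,0,0]]'; python3 -c "
from h import *
for n in ('side','top'):
  p,d=capture(n);W=cloud(n,d)
  p=p.astype(int)
  m=(p[...,2]>p[...,0]+50)&((W>[.58,-.05,.1])&(W<[.8,.2,.25])).all(-1);Q=W[m];c=Q.mean(0);v=np.linalg.svd(Q-c,full_matrices=False)[2][2];print(m.sum(),v)
  m=((W>[.48,-.06,.086])&(W<[.6,.2,.096])).all(-1);Q=W[m]-C;print('plate',np.percentile(Q@X,[2,50,98]),m.sum())
  m=(p[...,1]>p[...,0]+50)&(p[...,1]>p[...,2]+40)&((W>[.58,-.12,.11])&(W<[.67,-.04,.14])).all(-1);print('btn z',np.percentile(W[m][:,2],[50,95]),m.sum())
  for l in('amber_bottle','wash_bottle','jar'):
    for r in cut_out(n,l)[:1]: print(l,np.median(W[r['pixels']&(d>0)],0).round(3))
print(state()['contact_force'])
"
```

```text
t: 14.8
position: [0.5345, -0.0702, 0.2124]
orientation: [-0.158, -3.137, 0.001]
contact_force: [1.2, -0.4, -0.1]
gripper_width: -0.0001
grasp_force: 0.0
6317 [3.13356843e-04 2.79253742e-03 9.99996052e-01]
plate [-0.1120767  -0.10599413 -0.09948991] 970
btn z [0.12632725 0.12832492] 233
amber_bottle [0.719 0.265 0.096]
wash_bottle [0.528 0.271 0.093]
jar [ 0.487 -0.066  0.052]
6565 [-7.96254648e-04  3.30457197e-04  9.99999628e-01]
plate [-0.11200209 -0.10605114 -0.10011887] 821
btn z [0.1259588  0.12833974] 272
amber_bottle [0.721 0.239 0.101]
wash_bottle [0.531 0.241 0.097]
jar [ 0.484 -0.071  0.073]
[ 0.15062423 -0.06788794  0.69316658]
```

```bash
python3 -c "
from station import *
print(hand_in())"
```

```text
the job is handed in; nothing more can be done
None
```

I shut the drawer, then the hood, pressed the start button to its stop and let it go, and handed the job in. The last pictures showed the drawer, hood and button as required and the bottles and jar unmoved. The vial is out of sight in the shut drawer and was last seen upright before the slow push.

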